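# Check a pair of pierced plates on the light board

## Robot

A 6-joint arm with a two-finger parallel gripper is mounted at the origin on the work surface. World frame = base frame: x ahead of the robot, y to its left, z up, the work surface at z = 0. Lengths are in m, angles in degrees, forces in N, time in s.
With the tool pointing down it reaches from about 0.3 to 0.75 m from the base axis. Payload 8.5 kg.
Tool frame: the origin (TCP) lies between the finger pads; the fingertips stand env.finger_overhang ahead of it and the grasp point (between the pads) lies 2 mm behind it (env.finger_overhang is the distance from the TCP to the fingertips, in m); z points along the fingers, y is the line along which they close (so a half turn about z gives the same grasp; the last joint's range is limited). The gripper opens to 85 mm and grips with 20 to 120 N. Pads are 22 mm wide; open, the fingers measure 114 mm over their backs; the gripper's body (76 mm by 85 mm) begins 54 mm behind the grasp point. The pads swing forward as they close: fully open they stand 13 mm farther back than shut.
Start: joints at [-88.94, 21.807, 74.336, -0, 83.858, -12.336], TCP at [0.127, -0.535, 0.248] pointing down, gripper open.
Joint ranges: [-178.18, 178.18], [-50.72, 133.34], [12.68, 142.11], [-81.47, 261.47], [9.98, 163.14], [-165.26, 165.26]. Speed limits (degrees/s): [136.94, 136.94, 180, 180, 180, 180].

## Interface

Orientations are given as a 3x3 rotation matrix whose columns are the frame's x, y, z axes.
In Python, from rig import env gives the robot as it stands. The module is installed in compiled form; this text tells all that it offers.
- The arm moves only by the tool jog_arm, never from a script. Its arguments are lists of equal length, an entry for each row: "hand": the finger opening in m, from 0 to 0.0854; "travel": the shift along the world's x, y, z in m, a list of three; "yaw": the turn about the world's z in rad. A call has exactly 5 rows; each row shifts and turns the commanded pose from where the row before left it; what a row does not reach is not made up. A row lasts 1/8 s, in which the tool goes at most 62.5 mm and 10.7 degrees, less where a joint would pass 70% of its speed; a pose out of reach is approached as far as the arm can. A call is refused whole if a number of a shift passes 0.0625 or a number of a turn 0.188, either way. A call with a gripper value outside its range is refused whole. The fingers move at their own pace and stop on an object; "grip_force" is the grip in N (left out, the last holds). Time passes only in rows, so rows that do not move let the fingers close, or fill a call up. It gives the time, the measured TCP pose, the force, the opening and the grip force at its end, in the units of the state.
- env.observe(): the state, without advancing time (a new reading comes with each control period).
- env.get_image(name): name is "side" or "top"; returns the picture (400x640x3 uint8, red, green, blue); there is no depth.
- env.calibration(name): a dict with "fx", "fy", "cx", "cy" (pixels), "position" and "rotation" of the camera in the world. Camera axes: x right, y down, z forward; pixel columns grow to the right and rows downward; lengths in m; the calibration is good to about 2 mm. A picture is of the moment at which its call begins. calibration takes no time and is no camera call.
- env.close_job(): hands the job in; it is judged then, once.
The state is a dict: "time_s": time; "q": joint angles; "qvel": joint speeds; "joint_efforts": joint torques, N m; "position": TCP position; "tool_rot": TCP orientation; "ft_force": force on the tool from outside, world axes, zero at the start; "wrist_torque": the same for the moment, N m; "grip_width": finger opening in m; "gripper_force": force on a finger pad.
Only numpy, scipy, OpenCV 4.12 (cv2) and the standard library are available. Lean on these libraries where they do the work, as an engineer would, in place of code of your own. Each camera call takes 0.05 s, during which the arm holds its last target. There are 200 camera calls.

## Task

Lay the two pierced brass plates side by side on the lit window of the sloped light board, round tops uphill and square feet resting flat against the ledge so that they cannot slide off; lay them down gently, don't drop them. Turn the brightness knob up to the long middle mark of its scale, and leave the plain blank and everything else on the bench where it is.

Things in the scene. Friction and masses are not known exactly. Their poses are not given: they have to be found in the camera images.
- plate_a_center (a point): pierced brass plate, lying flat: 105 mm long (its x), 50 mm wide (y), 5 mm thick (z), about 0.13 kg. Square foot at its -x end, half-round top (radius 25 mm) at +x, straight parallel sides over the first 80 mm from the foot, open fretwork inside. Point: middle of length, width and thickness; the foot edge is 52.5 mm from it along -x.
- plate_a_foot (a point): the same plate: middle of its foot edge, half-way up the thickness; same axes.
- plate_b_center (a point): the other pierced plate, the same in every way; same point and axes.
- plate_b_foot (a point): the same plate: middle of its foot edge, half-way up the thickness; same axes.
- panel: face of the light board, an opal window 240 mm across (y) by 180 mm up the slope (x), in a flush metal frame (260 by 195 mm). It rises at 20 degrees away from the robot and is slippery (friction about 0.2: brass slides down it to the ledge). Origin on the window, at the middle of the ledge's inner face; x points up the slope, y left along the ledge, z out of the window.
- light_board: the sloped light board, fixed to the bench at a yaw that varies; origin at bench height under its middle, x uphill, z up. A straight stop ledge runs along its whole lower edge: 10 mm thick, standing 9 mm above the window, whose surface there is 30 mm above the bench (upper edge of the board: 97 mm). At its right end (-y) a grey housing, 115 by 72 mm, level top at 65 mm, carries the knob.
- dimmer (a joint): angle of the brightness knob in rad, 0 to 4.71, growing clockwise seen from above: 0 is the first mark of the scale, 2.356 the long middle mark, 4.71 the last. Light friction (0.05 N m), no spring: it stays where it is left. It starts between 0.95 and 1.9.
- dimmer_grip (a point): the knob, on its vertical axis, 5 mm below its top and 27 mm above the housing: black bar 12 mm wide, 34 long, 26 tall on a round skirt 38 mm across and 6 high, with a white pointer line on one half of the bar. x points along the bar to the pointer, z up. Eleven white marks 27 degrees apart; the middle one, longer and thicker, lies straight uphill (board +x) of the knob.
- blank_center (a point): solid brass blank with the outline of the plates (50 x 105 x 5 mm, 0.21 kg), lying flat near them; not wanted. Point: its middle.
- jar_mid (a point): clear jar with a blue lid, 72 mm across, 100 mm tall; half-way up.
- graver_mid (a point): graver lying on the bench, pear-shaped wooden handle (33 mm thick), 122 mm long; middle of its length.
- caliper_mid (a point): digital caliper lying flat, 210 mm long (its x), 12 mm tall; its middle.
There are look-alikes about, which are no part of the job. Leave any red or white look-alike of the part that bears plate_b_center alone.

How it is judged:
By the outcome, as a careful person would: the job done as asked, in the order asked, and still so for the second after the job is handed in, with the robot touching nothing.
It also fails if it takes over 67 s, if anything falls off the work surface, if the arm or the gripper's body presses on something with over 40 N, if the wrist force passes 120 N, or if a joint passes its speed limit or range.

## Working session

There is one attempt and no reset: what is moved stays moved. The work goes in short steps, Python scripts to look and compute and a tool call to move; the robot and the scene stay as the last step left them, time stands still between calls to the robot, and variables do not carry over. Pictures are saved under pics/ and viewed, at most 10 in all, crops included, and the job is handed in when it is done.

Besides the shell and the picture viewer there is one more tool, called by a JSON object that holds its "api" and its "payload", one argument or row to a line. jog_arm: Moves the arm, as the interface text tells. Its arguments: {"type":"object","properties":{"hand":{"type":"array"},"travel":{"type":"array"},"yaw":{"type":"array"},"grip_force":{"type":"number"}},"required":["hand","travel","yaw"]}

```bash
mkdir -p pics
cat > h.py <<'E'
from rig import env
import cv2,numpy as np
def snap(n,f):
    im=env.get_image(n); cv2.imwrite('pics/'+f,im[:,:,::-1]); return im
def ray(n,u,v):
    c=env.calibration(n); R=np.array(c['rotation']); d=R@np.array([(u-c['cx'])/c['fx'],(v-c['cy'])/c['fy'],1]); return np.array(c['position']),d/np.linalg.norm(d)
def onz(n,u,v,z):
    p,d=ray(n,u,v); return p+d*(z-p[2])/d[2]
def two(a,b):
    p,d=ray('top',*a); q,e=ray('side',*b)
    t=np.linalg.lstsq(np.c_[d,-e],q-p,rcond=None)[0]; x=p+d*t[0]; y=q+e*t[1]
    return (x+y)/2,np.linalg.norm(x-y)
def proj(n,P):
    c=env.calibration(n); x=np.array(c['rotation']).T@(np.array(P)-c['position']); return c['fx']*x[0]/x[2]+c['cx'],c['fy']*x[1]/x[2]+c['cy']
E
python3 - <<'E'
from h import *
a=snap('top','t0.png'); b=snap('side','s0.png')
for n in('top','side'): print(env.calibration(n))
o=env.observe(); print(o,env.finger_overhang)
E
```

```text
{'fx': 370.552982669767, 'fy': 370.552982669767, 'cx': 323.02164093973266, 'cy': 204.1165294383094, 'position': array([0.34100233, 0.05490124, 0.94639984]), 'rotation': array([[ 0.02167298, -0.98188549,  0.1882317 ],
       [-0.99862604, -0.03024602, -0.0427926 ],
       [ 0.04771069, -0.18704564, -0.98119194]])}
{'fx': 364.70706219756335, 'fy': 364.70706219756335, 'cx': 319.58866016109926, 'cy': 193.7241275741572, 'position': array([0.25327482, 0.85119744, 0.7102115 ]), 'rotation': array([[-0.95108118, -0.19077636,  0.24299994],
       [-0.30880636,  0.5638269 , -0.76598816],
       [ 0.00912253, -0.80355685, -0.5951581 ]])}
{'time_s': 0.1, 'q': array([-8.89399313e+01,  2.18393084e+01,  7.43786019e+01,  2.70832138e-05,
        8.38573364e+01, -1.23340977e+01]), 'qvel': array([ 0.0371011 , -0.08178335, -0.12527665,  0.05048118,  0.00414095,
       -0.06666273]), 'joint_efforts': array([ 5.23383191e-03, -4.49213898e+01, -2.31656671e+01, -1.27986777e-04,
        3.66109220e-03, -6.96292176e-06]), 'position': array([ 0.12741611, -0.53480251,  0.24776373]), 'tool_rot': array([[ 9.72799484e-01,  2.31648794e-01, -2.38270344e-05],
       [ 2.31648625e-01, -9.72798638e-01,  1.31308654e-03],
       [ 2.80996007e-04, -1.28288941e-03, -9.99999138e-01]]), 'ft_force': array([-0.91483377, -0.27536956,  0.4250844 ]), 'wrist_torque': array([-0.04604601, -0.01714226,  0.005071  ]), 'gripper_force': 0.0, 'grip_width': 0.08496544642924575} 0.017
```

View pics/t0.png

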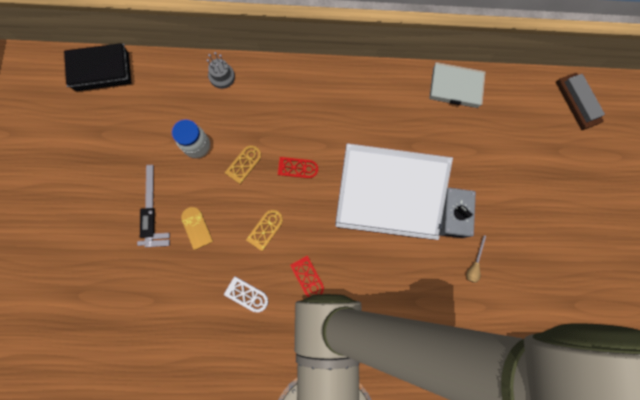

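View pics/s0.png

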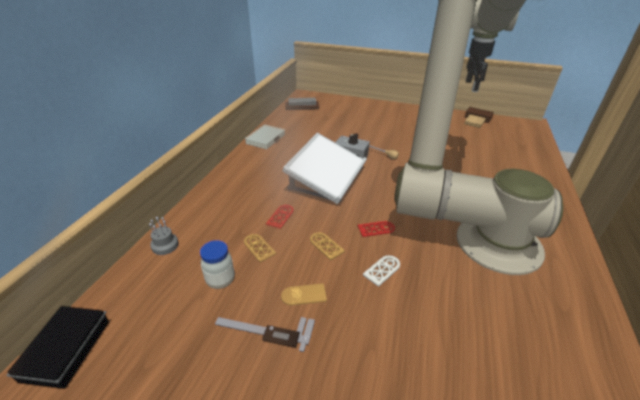

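The top view shows the pierced brass plates at about (243,163) and (265,229). The solid blank is at (196,228), the board window spans about (340–450, 145–238), and the knob is at (462,211). Red and white look-alikes lie around them. The side view shows the plates at (259,247) and (326,245), and the blank at (304,294).

```bash
cat >> h.py <<'E'
def brass(im):
    h=cv2.cvtColor(im,cv2.COLOR_RGB2HSV); m=cv2.inRange(h,(16,120,140),(30,255,255))
    return cv2.morphologyEx(m,cv2.MORPH_CLOSE,np.ones((5,5)))
def plates(n,im,z,box):
    m=brass(im); out=[]
    for c in cv2.findContours(m,cv2.RETR_EXTERNAL,cv2.CHAIN_APPROX_NONE)[0]:
        x,y=c[:,0].mean(0)
        if cv2.contourArea(c)<150 or not(box[0]<x<box[2] and box[1]<y<box[3]): continue
        W=np.array([onz(n,u,v,z)[:2] for u,v in c[:,0]]).astype(np.float32)*1000
        H=cv2.convexHull(W); r=cv2.minAreaRect(H); M=cv2.moments(H); g=np.array([M['m10'],M['m01']])/M['m00']
        B=cv2.boxPoints(r); e=B[1]-B[0]; f=B[2]-B[1]; l=e if np.hypot(*e)>np.hypot(*f) else f; l/=np.hypot(*l)
        if (g-np.array(r[0]))@l>0: l=-l
        out.append((np.round(r[0],1),np.round(r[1],1),round(float(np.degrees(np.arctan2(l[1],l[0]))),1),round(float(abs((g-np.array(r[0]))@l)),1),np.round((x,y),1)))
    return out
E
python3 - <<'E'
from h import *
t=cv2.imread('pics/t0.png')[:,:,::-1].copy(); s=cv2.imread('pics/s0.png')[:,:,::-1].copy()
for n,im,b in(('top',t,(150,120,320,300)),('side',s,(200,210,400,320))):
    for p in plates(n,im,0.005,b): print(n,p)
for n,im,b in(('top',t,(330,130,470,250)),('side',s,(275,125,370,205))):
    g=cv2.cvtColor(im,cv2.COLOR_RGB2HSV); m=cv2.inRange(g,(0,0,195),(180,40,255)); q=np.zeros_like(m); q[b[1]:b[3],b[0]:b[2]]=m[b[1]:b[3],b[0]:b[2]]
    c=max(cv2.findContours(q,0,1)[0],key=cv2.contourArea); e=cv2.approxPolyDP(c,5,True); print(n,cv2.contourArea(c),e[:,0].tolist())
A=cv2.resize(t[130:250,325:485],None,fx=4.5,fy=4.5,interpolation=2); cv2.imwrite('pics/bt.png',A[:,:,::-1])
B=cv2.resize(s[120:210,270:400],None,fx=6,fy=6,interpolation=2); cv2.imwrite('pics/bs.png',B[:,:,::-1])
E
```

```text
top (array([455.3, 157.8]), array([ 52.9, 106.5]), -33.0, 2.9, array([265.2, 229.1]))
top (array([454.6, 334.8]), array([106.9,  54. ]), 26.2, 2.6, array([195.7, 228.1]))
top (array([626.5, 222.4]), array([ 53. , 106.1]), -34.1, 3.0, array([243.7, 163.3]))
side (array([454.9, 335.5]), array([105.2,  55.1]), 25.6, 2.0, array([304.4, 294.2]))
side (array([626.9, 223.5]), array([ 53.6, 108.4]), -34.6, 3.0, array([258.9, 246.8]))
side (array([456. , 158.5]), array([ 54.4, 109.5]), -33.1, 3.2, array([326.2, 244.8]))
top 7662.5 [[347, 146], [338, 220], [436, 232], [451, 159]]
side 2514.5 [[317, 135], [288, 168], [339, 196], [363, 160]]
```

View pics/bt.png

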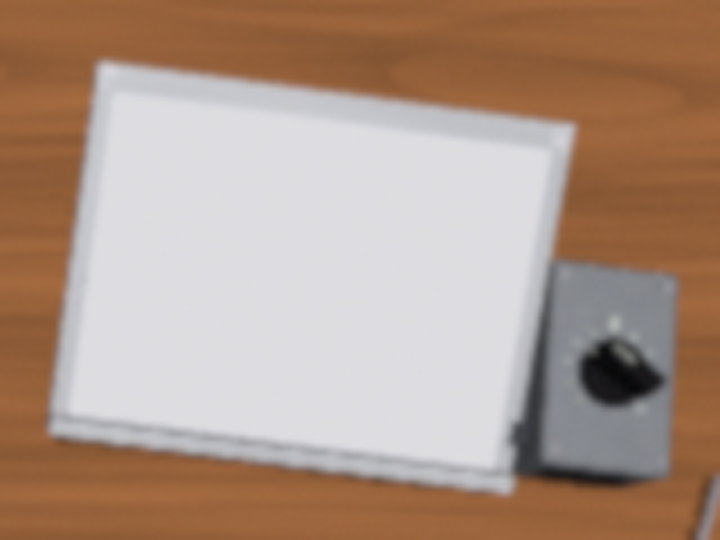

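View pics/bs.png

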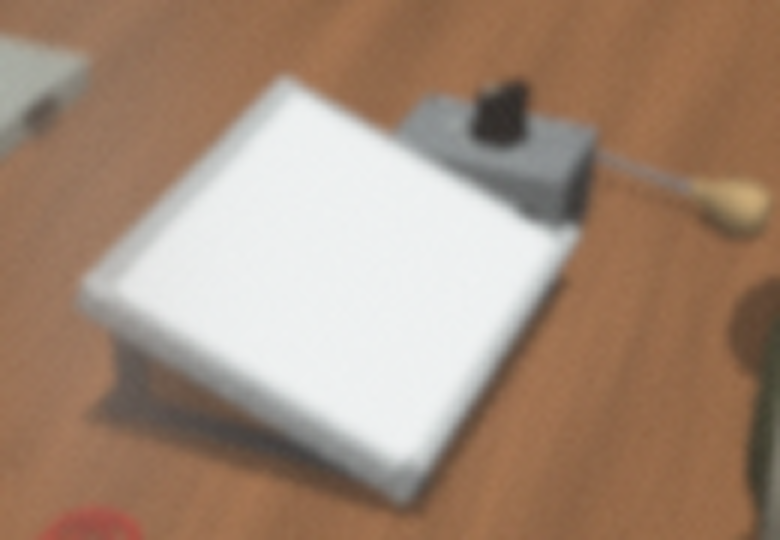

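The crops show four outer corners of the board. In the top crop they are (98,62), (575,125), (50,435) and (512,490). In the side crop they are (80,285), (285,78), (405,500) and (578,235). The knob's bar runs up-left to lower-right in the top view, with its white pointer up-left of centre, about 55° before the long mark.

Run:
```python
from h import *
T=lambda x,y:(x/4.5+325-.4,y/4.5+130-.4); S=lambda x,y:(x/6+270-.4,y/6+120-.4)
P={}
for k,a,b in(('UL',(98,62),(80,283)),('UR',(575,124),(285,78)),('wUL',(110,92),(120,288)),('wUR',(552,150),(290,90)),('wDL',(65,413),(395,460)),('wDR',(500,466),(545,232)),('LedL',(50,425),(405,485)),('LedR',(514,480),(578,232)),('markmid',(614,322),(480,117))):
    X,g=two(T(*a),S(*b)); P[k]=X; print(k,np.round(X*1000,1),round(g*1000,1))
for a,b in(('UL','UR'),('wUL','wUR'),('wDL','wDR'),('LedL','LedR')):
    d=P[b]-P[a]; print(a,b,round(np.linalg.norm(d)*1000,1),'yaw',round(float(np.degrees(np.arctan2(d[0],-d[1]))),2))
for a,b in(('wDL','wUL'),('wDR','wUR')):
    d=P[b]-P[a]; print(a,b,round(np.linalg.norm(d)*1000,1),'yaw',np.degrees(np.arctan2(d[1],d[0])),'slope',np.degrees(np.arcsin(d[2]/np.linalg.norm(d))))
for k,pz,z in(('UL',(98,62),.097),('UR',(575,124),.097),('ledinL',(55,418),.038),('ledinR',(516,472),.038),('wDL',(65,413),.03),('skirt',(612,372),.071),('bar1',(612,338),.097),('bar2',(662,380),.097),('ptr',(625,352),.097),('mid',(614,322),.065)):
    print(k,np.round(onz('top',*T(*pz),z)*1000,1))
t=cv2.imread('pics/t0.png'); A=cv2.resize(t[185:240,435:490],None,fx=10,fy=10,interpolation=2)
s=cv2.imread('pics/s0.png'); B=cv2.resize(s[125:160,330:375],None,fx=10,fy=10,interpolation=2)
C=np.zeros((550,1000//1,3),np.uint8)[:, :1000]; C[:550,:550]=A; C[:350,550:1000]=B; cv2.imwrite('pics/k.png',cv2.resize(C,(800,440)))
```

```text
UL [655.5 -35.3  97.5] 0.8
UR [ 630.1 -295.9   94.8] 1.4
wUL [638.  -42.6  94.4] 2.9
wUR [ 618.9 -282.7   94. ] 5.8
wDL [476.8 -25.6  31.4] 5.9
wDR [ 453.4 -268.9   34.5] 5.7
LedL [470.1 -18.2  22.4] 3.8
LedR [ 440.5 -277.7   33.1] 5.1
markmid [ 518.7 -320.4   76.6] 13.6
UL UR 261.9 yaw -5.55
wUL wUR 240.8 yaw -4.54
wDL wDR 244.5 yaw -5.5
LedL LedR 261.3 yaw -6.49
wDL wUL 173.9 yaw -6.008866969835796 slope 21.241104191185126
wDR wUR 176.4 yaw -4.738655363255232 slope 19.68900388095362
UL [655.2 -35.4  97. ]
UR [ 630.1 -295.    97. ]
ledinL [470. -20.  38.]
ledinR [ 447.  -276.9   38. ]
wDL [474.1 -26.2  30. ]
skirt [ 499.  -319.9   71. ]
bar1 [ 512.6 -309.6   97. ]
bar2 [ 490.9 -335.4   97. ]
ptr [ 505.3 -316.2   97. ]
mid [ 528.1 -324.9   65. ]
```

View pics/k.png

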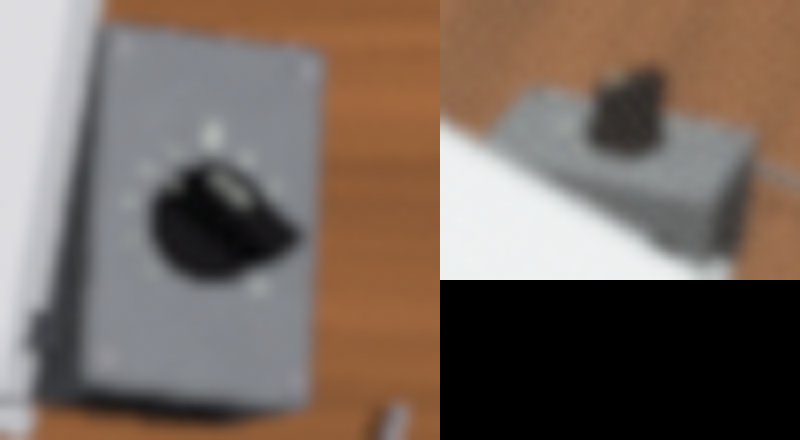

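{"api": "jog_arm", "payload": {
  "hand": [0.062,0.062,0.062,0.062,0.062],
  "travel": [
    [0.03,0.045,0],
    [0.03,0.045,0],
    [0.03,0.045,0],
    [0.03,0.045,0],
    [0.03,0.045,0]
  ],
  "yaw": [-0.081,-0.081,-0.081,-0.081,-0.081],
  "grip_force": 30
}}

```text
time_s: 0.72
position: [0.278, -0.3084, 0.2482]
tool_rot: [[0.985, -0.173, -0.0], [-0.173, -0.985, 0.0], [-0.0, -0.0, -1.0]]
ft_force: [1.0, 1.1, 0.7]
grip_width: 0.062
gripper_force: 0.0
```

{"api": "jog_arm", "payload": {
  "hand": [0.062,0.062,0.062,0.062,0.062],
  "travel": [
    [0.02,0.05,0],
    [0.02,0.05,0],
    [0.02,0.05,0],
    [0.02,0.05,0],
    [0.02,0.05,0]
  ],
  "yaw": [-0.081,-0.081,-0.081,-0.081,-0.081]
}}

```text
time_s: 1.35
position: [0.3777, -0.0583, 0.2483]
tool_rot: [[0.837, -0.547, 0.0], [-0.547, -0.837, -0.0], [0.0, 0.0, -1.0]]
ft_force: [0.6, -0.8, -0.3]
grip_width: 0.0618
gripper_force: 0.0
```

{"api": "jog_arm", "payload": {
  "hand": [0.062,0.062,0.062,0.062,0.062],
  "travel": [
    [0.011,0.047,-0.02],
    [0.011,0.047,-0.02],
    [0.011,0.047,-0.03],
    [0.011,0.047,-0.03],
    [0.011,0.045,-0.03]
  ],
  "yaw": [0,0,0,0,0]
}}

```text
time_s: 1.98
position: [0.4325, 0.1747, 0.1173]
tool_rot: [[0.839, -0.545, 0.0], [-0.545, -0.839, -0.0], [0.0, -0.0, -1.0]]
ft_force: [1.3, 0.1, 0.4]
grip_width: 0.0622
gripper_force: 0.0
```

{"api": "jog_arm", "payload": {
  "hand": [0.06,0.06,0.06,0.06,0.06],
  "travel": [
    [0,-0.0015,-0.03],
    [0,0,-0.03],
    [0,0,-0.02],
    [0,0,-0.01],
    [0,0,-0.0053]
  ],
  "yaw": [0,0,0,0,0]
}}

```text
time_s: 2.6
position: [0.4325, 0.1715, 0.0228]
tool_rot: [[0.839, -0.545, -0.0], [-0.545, -0.839, -0.0], [-0.0, 0.0, -1.0]]
ft_force: [-0.3, -0.7, -0.5]
grip_width: 0.0603
gripper_force: 0.0
```

{"api": "jog_arm", "payload": {
  "hand": [0.06,0.06,0.06,0.06,0.06],
  "travel": [
    [0,0,-0.001],
    [0,0,-0.001],
    [0,0,-0.001],
    [0,0,0],
    [0,0,0]
  ],
  "yaw": [0,0,0,0,0]
}}

```text
time_s: 3.22
position: [0.4325, 0.1715, 0.0201]
tool_rot: [[0.839, -0.545, 0.0], [-0.545, -0.839, 0.0], [0.0, -0.0, -1.0]]
ft_force: [0.1, 0.0, 0.2]
grip_width: 0.06
gripper_force: 0.0
```

Run:
```python
from h import *
t=snap('top','t1.png'); s=snap('side','s1.png')
A=cv2.resize(t[180:280,200:320],None,fx=4,fy=4,interpolation=2);B=cv2.resize(s[195:295,270:350],None,fx=4,fy=4,interpolation=2)
cv2.imwrite('pics/c1.png',np.hstack([A,B])[:,:,::-1])
```

```text
(no output)
```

View pics/c1.png

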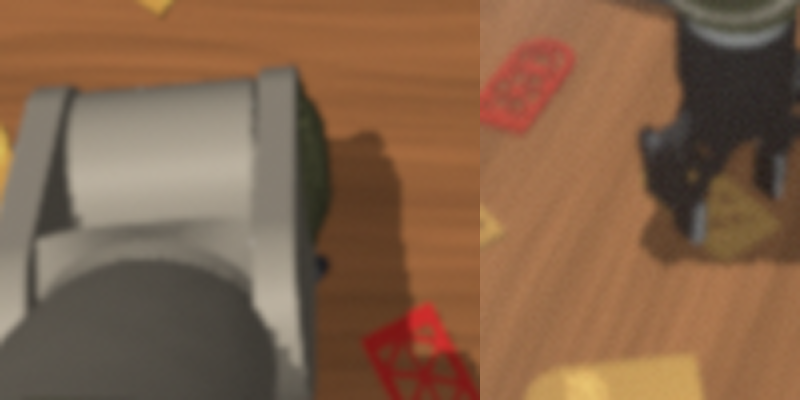

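The side crop shows the two fingers on either side of the near (foot) part of the plate and clear of it. Next I'll probe downward for the bench.

{"api": "jog_arm", "payload": {
  "hand": [0.058,0.058,0.058,0.058,0.058],
  "travel": [
    [0.0003,0.001,-0.001],
    [0,0,-0.001],
    [0,0,-0.0005],
    [0,0,0],
    [0,0,0]
  ],
  "yaw": [0,0,0,0,0]
}}

```text
time_s: 3.95
position: [0.4327, 0.1725, 0.0175]
tool_rot: [[0.839, -0.545, 0.0], [-0.545, -0.839, 0.0], [-0.0, -0.0, -1.0]]
ft_force: [0.3, 1.0, 0.5]
grip_width: 0.058
gripper_force: 0.0
```

{"api": "jog_arm", "payload": {
  "hand": [0.058,0.058,0.058,0.058,0.058],
  "travel": [
    [0,0,-0.0005],
    [0,0,-0.0005],
    [0,0,0],
    [0,0,0],
    [0,0,0]
  ],
  "yaw": [0,0,0,0,0]
}}

```text
time_s: 4.58
position: [0.4327, 0.1725, 0.0165]
tool_rot: [[0.839, -0.545, -0.0], [-0.545, -0.839, -0.0], [-0.0, 0.0, -1.0]]
ft_force: [-0.2, -0.3, 0.0]
grip_width: 0.0577
gripper_force: 0.0
```

{"api": "jog_arm", "payload": {
  "hand": [0.058,0.058,0.058,0.058,0.058],
  "travel": [
    [0,0,-0.0005],
    [0,0,-0.0005],
    [0,0,-0.0005],
    [0,0,0],
    [0,0,0]
  ],
  "yaw": [0,0,0,0,0]
}}

```text
time_s: 5.2
position: [0.4327, 0.1725, 0.015]
tool_rot: [[0.839, -0.545, 0.0], [-0.545, -0.839, 0.0], [0.0, -0.0, -1.0]]
ft_force: [-0.0, -0.2, 0.7]
grip_width: 0.0582
gripper_force: 0.0
```

{"api": "jog_arm", "payload": {
  "hand": [0.058,0.058,0.058,0.058,0.058],
  "travel": [
    [0,0,-0.0005],
    [0,0,-0.0005],
    [0,0,-0.0005],
    [0,0,0],
    [0,0,0]
  ],
  "yaw": [0,0,0,0,0]
}}

```text
time_s: 5.82
position: [0.4327, 0.1725, 0.0135]
tool_rot: [[0.839, -0.545, 0.0], [-0.545, -0.839, 0.0], [0.0, -0.0, -1.0]]
ft_force: [-0.3, -0.4, -0.3]
grip_width: 0.0578
gripper_force: 0.0
```

{"api": "jog_arm", "payload": {
  "hand": [0.054,0.052,0.05,0.048,0.046],
  "travel": [
    [0,0,0.0015],
    [0,0,0],
    [0,0,0],
    [0,0,0],
    [0,0,0]
  ],
  "yaw": [0,0,0,0,0],
  "grip_force": 30
}}

```text
time_s: 6.45
position: [0.4328, 0.1726, 0.0154]
tool_rot: [[0.839, -0.545, 0.001], [-0.545, -0.839, 0.0], [0.0, -0.0, -1.0]]
ft_force: [-0.8, 0.5, 5.2]
grip_width: 0.0489
gripper_force: 30.1
```

{"api": "jog_arm", "payload": {
  "hand": [0.046,0.046,0.046,0.046,0.046],
  "travel": [
    [0,0,0],
    [0,0,0.005],
    [0,0,0.015],
    [0,0,0.04],
    [0,0,0.04]
  ],
  "yaw": [0,0,0,0,0]
}}

```text
time_s: 7.08
position: [0.4323, 0.1724, 0.1161]
tool_rot: [[0.838, -0.545, -0.001], [-0.545, -0.838, -0.0], [-0.001, 0.001, -1.0]]
ft_force: [-0.0, 0.7, -1.7]
grip_width: 0.0489
gripper_force: 31.7
```

Run:
```python
from h import *
t=snap('top','t2.png'); s=snap('side','s2.png')
A=cv2.resize(t[180:280,220:300],None,fx=4,fy=4,interpolation=2);B=cv2.resize(s[150:250,260:370],None,fx=4,fy=4,interpolation=2)
cv2.imwrite('pics/c2.png',np.hstack([A,B])[:,:,::-1])
```

```text
(no output)
```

View pics/c2.png

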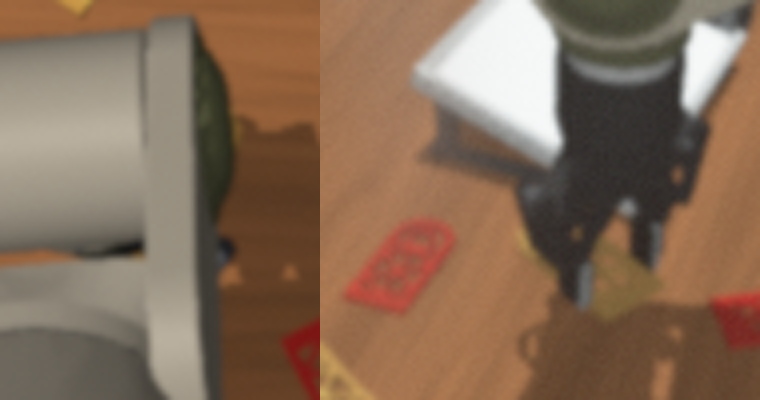

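The plate is held. The closing tips touched the bench, so I'll set it back down and re-grip 2 mm higher. That lets it lie closer to the slope.

{"api": "jog_arm", "payload": {
  "hand": [0.046,0.046,0.046,0.046,0.046],
  "travel": [
    [0,0,-0.04],
    [0,0,-0.04],
    [0,0,-0.015],
    [0,0,-0.0047],
    [0,0,0]
  ],
  "yaw": [0,0,0,0,0]
}}

```text
time_s: 7.8
position: [0.4317, 0.1723, 0.0154]
tool_rot: [[0.839, -0.545, -0.002], [-0.545, -0.839, -0.0], [-0.002, 0.002, -1.0]]
ft_force: [-2.6, -1.2, 3.9]
grip_width: 0.0486
gripper_force: 32.9
```

{"api": "jog_arm", "payload": {
  "hand": [0.05,0.052,0.053,0.053,0.053],
  "travel": [
    [0,0,0],
    [0,0,0],
    [0,0,0],
    [0,0,0.001],
    [0,0,0.0008]
  ],
  "yaw": [0,0,0,0,0]
}}

```text
time_s: 8.43
position: [0.4328, 0.1725, 0.0172]
tool_rot: [[0.839, -0.545, 0.0], [-0.545, -0.839, 0.0], [0.0, -0.0, -1.0]]
ft_force: [-0.0, 0.7, 0.4]
grip_width: 0.0528
gripper_force: 0.0
```

{"api": "jog_arm", "payload": {
  "hand": [0.05,0.048,0.046,0.046,0.046],
  "travel": [
    [0,0,0],
    [0,0,0],
    [0,0,0],
    [0,0,0],
    [0,0,0]
  ],
  "yaw": [0,0,0,0,0]
}}

```text
time_s: 9.05
position: [0.4328, 0.1725, 0.0176]
tool_rot: [[0.839, -0.545, 0.0], [-0.545, -0.839, -0.0], [0.0, -0.0, -1.0]]
ft_force: [-0.7, -1.0, 7.5]
grip_width: 0.0481
gripper_force: 29.7
```

{"api": "jog_arm", "payload": {
  "hand": [0.046,0.046,0.046,0.046,0.046],
  "travel": [
    [0,0,0.005],
    [0,0,0.015],
    [0,0,0.03],
    [0,0,0.04],
    [0,0,0.04]
  ],
  "yaw": [0,0,0,0,0]
}}

```text
time_s: 9.68
position: [0.4324, 0.1724, 0.1484]
tool_rot: [[0.839, -0.545, -0.001], [-0.545, -0.839, -0.0], [-0.0, 0.0, -1.0]]
ft_force: [0.2, -0.2, -1.6]
grip_width: 0.0479
gripper_force: 31.3
```

{"api": "jog_arm", "payload": {
  "hand": [0.046,0.046,0.046,0.046,0.046],
  "travel": [
    [0.005,-0.025,0],
    [0.005,-0.038,0],
    [0.005,-0.042,0],
    [0.005,-0.042,0],
    [0.005,-0.042,0]
  ],
  "yaw": [0.048,0.048,0.048,0.048,0.048]
}}

```text
time_s: 10.3
position: [0.4576, -0.0178, 0.1472]
tool_rot: [[0.945, -0.328, -0.0], [-0.328, -0.945, 0.0], [-0.0, -0.0, -1.0]]
ft_force: [0.6, 1.0, -1.1]
grip_width: 0.0477
gripper_force: 31.3
```

{"api": "jog_arm", "payload": {
  "hand": [0.046,0.046,0.046,0.046,0.046],
  "travel": [
    [0.005,-0.042,0],
    [0.005,-0.042,-0.01],
    [0.005,-0.042,-0.01],
    [0.005,-0.032,-0.01],
    [0.005,-0.0206,-0.005]
  ],
  "yaw": [0.048,0.048,0.048,0.048,0.048]
}}

```text
time_s: 10.92
position: [0.4825, -0.1965, 0.1115]
tool_rot: [[0.995, -0.096, -0.001], [-0.096, -0.995, 0.001], [-0.001, -0.001, -1.0]]
ft_force: [-1.1, 0.1, -1.5]
grip_width: 0.0481
gripper_force: 31.3
```

{"api": "jog_arm", "payload": {
  "hand": [0.046,0.046,0.046,0.046,0.046],
  "travel": [
    [0,0,-0.005],
    [0,0,-0.005],
    [0,0,-0.002],
    [0,0,0],
    [0,0,0]
  ],
  "yaw": [0,0,0,0,0],
  "grip_force": 20
}}

```text
time_s: 11.55
position: [0.4828, -0.1949, 0.1004]
tool_rot: [[0.995, -0.096, 0.0], [-0.096, -0.995, -0.0], [0.0, 0.0, -1.0]]
ft_force: [0.2, -0.2, -1.2]
grip_width: 0.0477
gripper_force: 31.3
```

Run:
```python
from h import *
t=snap('top','t3.png'); s=snap('side','s3.png')
A=cv2.resize(t[130:250,330:480],None,fx=2.66,fy=2.66,interpolation=2)[:319];B=cv2.resize(s[110:210,270:400],None,fx=3.19,fy=3.19,interpolation=2)[:319]
h=min(len(A),len(B)); cv2.imwrite('pics/c3.png',np.hstack([A[:h],B[:h]])[:,:800,::-1])
```

```text
(no output)
```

View pics/c3.png

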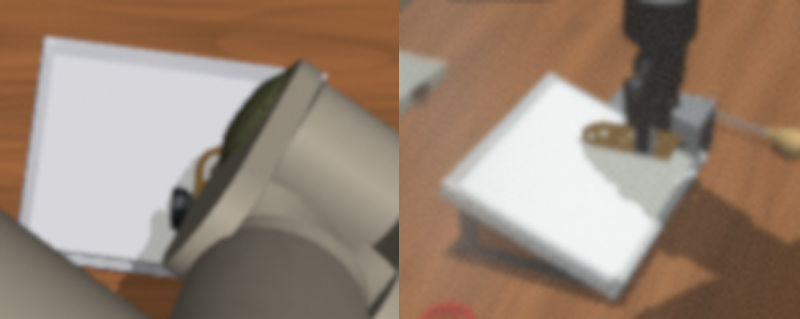

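The picture shows plate A held level over the right part of the window, with its round top uphill. I'll lower it so that the top touches and the plate pivots.

{"api": "jog_arm", "payload": {
  "hand": [0.046,0.046,0.046,0.046,0.046],
  "travel": [
    [0,0,-0.006],
    [0,0,-0.006],
    [0,0,-0.005],
    [0,0,-0.003],
    [0,0,-0.003]
  ],
  "yaw": [0,0,0,0,0],
  "grip_force": 20
}}

```text
time_s: 12.28
position: [0.4827, -0.1951, 0.077]
tool_rot: [[0.995, -0.096, 0.0], [-0.096, -0.995, -0.0], [0.0, 0.0, -1.0]]
ft_force: [-1.7, 0.9, 1.7]
grip_width: 0.048
gripper_force: 29.7
```

{"api": "jog_arm", "payload": {
  "hand": [0.046,0.046,0.046,0.046,0.046],
  "travel": [
    [0,0,-0.002],
    [0,0,-0.002],
    [0,0,-0.002],
    [0,0,-0.001],
    [0,0,0]
  ],
  "yaw": [0,0,0,0,0]
}}

```text
time_s: 12.9
position: [0.4827, -0.1951, 0.07]
tool_rot: [[0.995, -0.096, -0.0], [-0.096, -0.995, 0.0], [-0.0, -0.0, -1.0]]
ft_force: [-0.3, -0.9, -0.0]
grip_width: 0.048
gripper_force: 20.9
```

{"api": "jog_arm", "payload": {
  "hand": [0.046,0.046,0.046,0.046,0.046],
  "travel": [
    [0,0,-0.002],
    [0,0,-0.002],
    [0,0,-0.002],
    [0,0,-0.002],
    [0,0,0]
  ],
  "yaw": [0,0,0,0,0]
}}

```text
time_s: 13.52
position: [0.4826, -0.1951, 0.0619]
tool_rot: [[0.995, -0.096, -0.0], [-0.096, -0.995, 0.0], [-0.0, -0.0, -1.0]]
ft_force: [-0.7, -0.3, 0.8]
grip_width: 0.0473
gripper_force: 20.6
```

{"api": "jog_arm", "payload": {
  "hand": [0.046,0.046,0.046,0.046,0.046],
  "travel": [
    [0,0,-0.001],
    [0,0,-0.001],
    [0,0,0],
    [0,0,0],
    [0,0,0]
  ],
  "yaw": [0,0,0,0,0]
}}

```text
time_s: 14.15
position: [0.4828, -0.1951, 0.0602]
tool_rot: [[0.995, -0.096, 0.0], [-0.096, -0.995, -0.0], [0.0, 0.0, -1.0]]
ft_force: [-0.4, 0.1, 1.5]
grip_width: 0.0468
gripper_force: 21.1
```

{"api": "jog_arm", "payload": {
  "hand": [0.046,0.046,0.046,0.046,0.046],
  "travel": [
    [0,0,-0.001],
    [0,0,-0.0005],
    [0,0,0],
    [0,0,0],
    [0,0,0]
  ],
  "yaw": [0,0,0,0,0]
}}

```text
time_s: 14.78
position: [0.4829, -0.1952, 0.0598]
tool_rot: [[0.995, -0.096, 0.001], [-0.096, -0.995, -0.001], [0.001, 0.001, -1.0]]
ft_force: [-2.7, 1.6, 13.4]
grip_width: 0.047
gripper_force: 27.5
```

Run:
```python
from h import *
s=snap('side','s4.png'); c=s[120:205,270:380]
cv2.imwrite('pics/c4.png',cv2.resize(c,None,fx=7,fy=7,interpolation=2)[:,:,::-1])
h=cv2.cvtColor(c,cv2.COLOR_RGB2HSV); print(h[20:60:4,60:100:4].tolist())
```

```text
[[[13, 25, 186], [12, 107, 155], [30, 4, 143], [90, 7, 116], [20, 12, 62], [9, 34, 52], [8, 19, 53], [30, 9, 87], [10, 26, 146], [13, 78, 147]], [[80, 3, 243], [90, 3, 229], [90, 7, 174], [102, 11, 120], [170, 11, 67], [18, 25, 51], [18, 25, 51], [90, 5, 106], [90, 9, 149], [96, 9, 138]], [[90, 2, 243], [105, 2, 243], [90, 3, 231], [30, 3, 79], [0, 4, 59], [18, 24, 54], [8, 20, 52], [105, 4, 114], [90, 7, 142], [30, 3, 83]], [[25, 15, 220], [21, 8, 219], [66, 6, 218], [18, 20, 63], [23, 19, 55], [0, 19, 55], [15, 7, 74], [75, 5, 100], [90, 5, 102], [4, 28, 63]], [[19, 77, 139], [18, 71, 141], [18, 109, 129], [12, 23, 56], [10, 14, 54], [18, 23, 55], [30, 8, 98], [60, 2, 108], [75, 5, 102], [11, 53, 91]], [[18, 36, 163], [18, 104, 130], [18, 105, 126], [19, 53, 105], [30, 22, 57], [16, 39, 72], [36, 9, 136], [45, 11, 187], [75, 7, 146], [13, 80, 153]], [[90, 2, 239], [30, 13, 179], [18, 75, 140], [17, 83, 117], [15, 17, 59], [18, 81, 117], [19, 83, 138], [45, 9, 177], [13, 24, 126], [13, 127, 156]], [[90, 2, 244], [80, 3, 239], [45, 8, 197], [33, 14, 165], [20, 16, 98], [18, 100, 122], [18, 70, 138], [30, 2, 133], [13, 87, 91], [12, 126, 148]], [[90, 2, 243], [90, 3, 244], [75, 2, 231], [47, 9, 194], [41, 11, 189], [22, 36, 162], [36, 8, 152], [11, 41, 105], [13, 115, 100], [12, 116, 103]], [[90, 2, 243], [90, 2, 243], [90, 2, 243], [90, 2, 242], [55, 7, 216], [43, 10, 180], [23, 9, 118], [13, 107, 98], [12, 113, 104], [11, 119, 101]]]
```

The tips now touch the window at 13 N. I'll ease off 0.7 mm and open slowly.

{"api": "jog_arm", "payload": {
  "hand": [0.047,0.048,0.049,0.0495,0.05],
  "travel": [
    [0,0,0.0007],
    [0,0,0],
    [0,0,0],
    [0,0,0],
    [0,0,0]
  ],
  "yaw": [0,0,0,0,0]
}}

```text
time_s: 15.45
position: [0.4826, -0.1951, 0.0591]
tool_rot: [[0.995, -0.096, -0.0], [-0.096, -0.995, 0.0], [-0.0, -0.0, -1.0]]
ft_force: [-0.4, -0.0, 0.7]
grip_width: 0.0501
gripper_force: 0.2
```

{"api": "jog_arm", "payload": {
  "hand": [0.0505,0.051,0.052,0.054,0.056],
  "travel": [
    [0,0,0],
    [0,0,0],
    [0,0,0],
    [0,0,0],
    [0,0,0]
  ],
  "yaw": [0,0,0,0,0]
}}

```text
time_s: 16.08
position: [0.4827, -0.1951, 0.0593]
tool_rot: [[0.995, -0.096, -0.0], [-0.096, -0.995, 0.0], [-0.0, -0.0, -1.0]]
ft_force: [0.0, 0.6, 0.3]
grip_width: 0.0559
gripper_force: 0.0
```

{"api": "jog_arm", "payload": {
  "hand": [0.058,0.058,0.058,0.058,0.058],
  "travel": [
    [0,0,0],
    [0,0,0.01],
    [0,0,0.03],
    [0,0,0.04],
    [0,0.02,0.05]
  ],
  "yaw": [0,0,0,0,0]
}}

```text
time_s: 16.7
position: [0.4824, -0.1755, 0.1908]
tool_rot: [[0.995, -0.098, -0.001], [-0.098, -0.995, 0.0], [-0.001, -0.0, -1.0]]
ft_force: [0.4, 0.2, 0.6]
grip_width: 0.0579
gripper_force: 0.0
```

{"api": "jog_arm", "payload": {
  "hand": [0.06,0.06,0.06,0.06,0.06],
  "travel": [
    [0.012,0.041,0],
    [0.012,0.041,0],
    [0.012,0.041,0],
    [0.012,0.041,0],
    [0.012,0.041,0]
  ],
  "yaw": [-0.05,-0.05,-0.05,-0.05,-0.05]
}}

```text
time_s: 17.32
position: [0.5429, 0.0313, 0.1901]
tool_rot: [[0.94, -0.341, 0.001], [-0.341, -0.94, -0.0], [0.001, -0.0, -1.0]]
ft_force: [0.2, -0.4, -0.4]
grip_width: 0.0597
gripper_force: 0.0
```

```bash
cat >> h.py <<'E'
O=np.array([.461,-.148,.030]); a=np.radians(-5.4); UX=np.array([np.cos(a)*np.cos(np.radians(20)),np.sin(a)*np.cos(np.radians(20)),np.sin(np.radians(20))]); UY=np.array([-np.sin(a),np.cos(a),0]); UZ=np.cross(UX,UY)
def onpanel(n,im,box,h=.005):
    m=cv2.inRange(cv2.cvtColor(im,cv2.COLOR_RGB2HSV),(12,45,60),(32,255,255)); m=cv2.morphologyEx(m,cv2.MORPH_CLOSE,np.ones((5,5)))
    q=np.zeros_like(m); q[box[1]:box[3],box[0]:box[2]]=m[box[1]:box[3],box[0]:box[2]]
    for c in cv2.findContours(q,0,1)[0]:
        if cv2.contourArea(c)<80: continue
        W=[]
        for u,v in c[:,0]:
            p,d=ray(n,u,v); X=p+d*((O+h*UZ-p)@UZ)/(d@UZ)-O; W.append((X@UX*1000,X@UY*1000))
        W=np.array(W,np.float32); r=cv2.minAreaRect(W); print(n,'c',np.round(r[0],1),'size',np.round(r[1],1),'ang',round(r[2],1),'xrange',W[:,0].min().round(1),W[:,0].max().round(1),'y',W[:,1].min().round(1),W[:,1].max().round(1))
E
python3 - <<'E'
from h import *
t=snap('top','t5.png'); s=snap('side','s5.png')
onpanel('top',t,(345,155,440,232)); onpanel('side',s,(292,140,360,192))
A=cv2.resize(t[130:250,330:480],None,fx=2.66,fy=2.66,interpolation=2)[:319];B=cv2.resize(s[110:210,270:395],None,fx=3.19,fy=3.19,interpolation=2)[:319]
h=min(len(A),len(B)); cv2.imwrite('pics/c5.png',np.hstack([A[:h],B[:h]])[:,:800,::-1])
E
```

```text
top c [ 51.1 -45.2] size [104.4  50.5] ang 0.1 xrange -1.1 103.3 y -70.5 -20.0
side c [112.8 168.4] size [68.2 45.5] ang 43.1 xrange 72.3 144.2 y 156.6 208.4
side c [ 14.  -13.5] size [ 96.6 176.3] ang 46.3 xrange -47.2 103.6 y -69.1 80.6
```

View pics/c5.png

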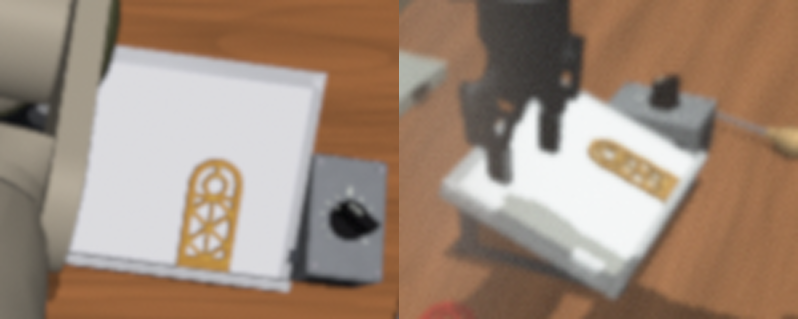

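The picture shows plate A lying straight, with its foot on the ledge (measured centre x 51, y −45 mm, angle 0.1°). Next is plate B.

{"api": "jog_arm", "payload": {
  "hand": [0.06,0.06,0.06,0.06,0.06],
  "travel": [
    [0.0123,0.0414,0],
    [0.0123,0.0414,-0.02],
    [0.0123,0.0414,-0.03],
    [0.0123,0.0414,-0.02],
    [0.0123,0.0414,-0.02]
  ],
  "yaw": [-0.05,-0.05,-0.05,-0.05,-0.051]
}}

```text
time_s: 18.05
position: [0.6047, 0.2376, 0.0992]
tool_rot: [[0.826, -0.564, 0.0], [-0.564, -0.826, -0.0], [0.0, -0.0, -1.0]]
ft_force: [1.0, -0.7, 0.2]
grip_width: 0.0599
gripper_force: 0.0
```

{"api": "jog_arm", "payload": {
  "hand": [0.06,0.06,0.06,0.06,0.06],
  "travel": [
    [0,0,-0.02],
    [0,0,-0.02],
    [0,0,-0.01],
    [0,0,0],
    [0,0,0]
  ],
  "yaw": [0,0,0,0,0],
  "grip_force": 30
}}

```text
time_s: 18.68
position: [0.6047, 0.2367, 0.0504]
tool_rot: [[0.827, -0.562, 0.002], [-0.562, -0.827, 0.0], [0.001, -0.001, -1.0]]
ft_force: [-0.2, -0.6, 0.6]
grip_width: 0.06
gripper_force: 0.0
```

{"api": "jog_arm", "payload": {
  "hand": [0.06,0.06,0.06,0.058,0.056],
  "travel": [
    [0,0.0013,-0.012],
    [0,0,-0.01],
    [0,0,-0.007],
    [0,0,-0.003],
    [0,0,-0.0012]
  ],
  "yaw": [0,0,0,0,0]
}}

```text
time_s: 19.3
position: [0.6043, 0.2382, 0.016]
tool_rot: [[0.827, -0.562, -0.0], [-0.562, -0.827, -0.0], [-0.0, 0.0, -1.0]]
ft_force: [0.2, 0.1, -0.2]
grip_width: 0.0557
gripper_force: 0.0
```

{"api": "jog_arm", "payload": {
  "hand": [0.054,0.052,0.05,0.048,0.046],
  "travel": [
    [0,0,0],
    [0,0,0],
    [0,0,0],
    [0,0,0],
    [0,0,0]
  ],
  "yaw": [0,0,0,0,0]
}}

```text
time_s: 19.92
position: [0.6044, 0.2383, 0.0167]
tool_rot: [[0.827, -0.562, 0.001], [-0.562, -0.827, 0.0], [0.001, -0.001, -1.0]]
ft_force: [-0.9, 0.2, 5.0]
grip_width: 0.0484
gripper_force: 30.2
```

{"api": "jog_arm", "payload": {
  "hand": [0.046,0.046,0.046,0.046,0.046],
  "travel": [
    [0,0,0],
    [0,0,0.005],
    [0,0,0.015],
    [0,0,0.02],
    [0,0,0.02]
  ],
  "yaw": [0,0,0,0,0]
}}

```text
time_s: 20.55
position: [0.6042, 0.2382, 0.0775]
tool_rot: [[0.827, -0.562, 0.0], [-0.562, -0.827, 0.0], [0.0, -0.0, -1.0]]
ft_force: [-0.0, -1.2, -0.7]
grip_width: 0.0486
gripper_force: 31.3
```

{"api": "jog_arm", "payload": {
  "hand": [0.046,0.046,0.046,0.046,0.046],
  "travel": [
    [0,0,0.03],
    [0,0,0.03],
    [0,0,0.011],
    [0,0,0],
    [0,0,0]
  ],
  "yaw": [0,0,0,0,0]
}}

```text
time_s: 21.18
position: [0.6037, 0.238, 0.1458]
tool_rot: [[0.827, -0.562, -0.002], [-0.562, -0.827, -0.0], [-0.002, 0.002, -1.0]]
ft_force: [-0.0, 0.2, -1.3]
grip_width: 0.0484
gripper_force: 31.3
```

{"api": "jog_arm", "payload": {
  "hand": [0.046,0.046,0.046,0.046,0.046],
  "travel": [
    [-0.011,-0.022,0],
    [-0.011,-0.034,0],
    [-0.011,-0.038,0],
    [-0.011,-0.038,0],
    [-0.013,-0.038,0]
  ],
  "yaw": [0.05,0.05,0.05,0.05,0.05]
}}

```text
time_s: 21.8
position: [0.5464, 0.067, 0.1461]
tool_rot: [[0.941, -0.339, -0.002], [-0.339, -0.941, 0.0], [-0.002, 0.001, -1.0]]
ft_force: [0.5, -0.2, -0.3]
grip_width: 0.0485
gripper_force: 31.3
```

{"api": "jog_arm", "payload": {
  "hand": [0.046,0.046,0.046,0.046,0.046],
  "travel": [
    [-0.012,-0.038,0],
    [-0.011,-0.038,0],
    [-0.011,-0.038,-0.01],
    [-0.011,-0.035,-0.01],
    [-0.011,-0.0246,-0.01]
  ],
  "yaw": [0.05,0.05,0.05,0.05,0.053]
}}

```text
time_s: 22.42
position: [0.4904, -0.1067, 0.1159]
tool_rot: [[0.996, -0.093, -0.002], [-0.093, -0.996, 0.001], [-0.002, -0.0, -1.0]]
ft_force: [-0.2, -0.2, -0.8]
grip_width: 0.0482
gripper_force: 31.3
```

{"api": "jog_arm", "payload": {
  "hand": [0.046,0.046,0.046,0.046,0.046],
  "travel": [
    [0,0,-0.005],
    [0,0,-0.005],
    [0,0,-0.004],
    [0,0,0],
    [0,0,0]
  ],
  "yaw": [0,0,0,0,0],
  "grip_force": 20
}}

```text
time_s: 23.05
position: [0.4914, -0.1051, 0.1033]
tool_rot: [[0.996, -0.094, 0.0], [-0.094, -0.996, -0.0], [0.0, 0.0, -1.0]]
ft_force: [0.3, 0.0, -1.8]
grip_width: 0.0481
gripper_force: 31.3
```

Run:
```python
from h import *
t=snap('top','t6.png'); s=snap('side','s6.png')
onpanel('top',t,(345,155,440,232)); onpanel('side',s,(292,140,360,192)); print(env.observe()['position'])
```

```text
top c [135.5  65.9] size [13.2 91.8] ang 71.5 xrange 90.2 177.3 y 46.1 76.0
side c [111.6 167.3] size [71.6 45.6] ang 43.1 xrange 69.9 144.2 y 156.4 208.4
side c [6.8 4.3] size [ 70.1 160.9] ang 20.0 xrange -47.2 58.1 y -69.1 83.1
side c [90.2 12.8] size [74.2 52.1] ang 63.3 xrange 63.0 122.8 y -31.8 44.2
side c [215.7   8.3] size [125.6  43.1] ang 89.3 xrange 193.8 237.1 y -54.2 71.4
[ 0.49136712 -0.10524957  0.10331278]
```

{"api": "jog_arm", "payload": {
  "hand": [0.046,0.046,0.046,0.046,0.046],
  "travel": [
    [0,0,-0.006],
    [0,0,-0.006],
    [0,0,-0.006],
    [0,0,-0.004],
    [0,0,-0.003]
  ],
  "yaw": [0,0,0,0,0],
  "grip_force": 20
}}

```text
time_s: 23.78
position: [0.4912, -0.1054, 0.078]
tool_rot: [[0.996, -0.094, 0.0], [-0.094, -0.996, -0.0], [0.0, 0.0, -1.0]]
ft_force: [-1.8, 0.1, 2.1]
grip_width: 0.0486
gripper_force: 31.2
```

{"api": "jog_arm", "payload": {
  "hand": [0.046,0.046,0.046,0.046,0.046],
  "travel": [
    [0,0,-0.002],
    [0,0,-0.002],
    [0,0,-0.002],
    [0,0,-0.001],
    [0,0,-0.001]
  ],
  "yaw": [0,0,0,0,0]
}}

```text
time_s: 24.4
position: [0.4914, -0.1055, 0.0701]
tool_rot: [[0.996, -0.094, 0.0], [-0.094, -0.996, -0.0], [0.0, 0.0, -1.0]]
ft_force: [-0.3, 1.3, 0.9]
grip_width: 0.0479
gripper_force: 29.8
```

{"api": "jog_arm", "payload": {
  "hand": [0.046,0.046,0.046,0.046,0.046],
  "travel": [
    [0,0,-0.002],
    [0,0,-0.002],
    [0,0,-0.002],
    [0,0,-0.001],
    [0,0,-0.001]
  ],
  "yaw": [0,0,0,0,0]
}}

```text
time_s: 25.02
position: [0.4912, -0.1054, 0.062]
tool_rot: [[0.996, -0.094, -0.0], [-0.094, -0.996, 0.0], [-0.0, -0.0, -1.0]]
ft_force: [0.2, -0.1, 1.4]
grip_width: 0.0484
gripper_force: 26.5
```

{"api": "jog_arm", "payload": {
  "hand": [0.046,0.046,0.046,0.046,0.046],
  "travel": [
    [0,0,-0.001],
    [0,0,-0.001],
    [0,0,-0.0005],
    [0,0,0],
    [0,0,0]
  ],
  "yaw": [0,0,0,0,0]
}}

```text
time_s: 25.65
position: [0.4912, -0.1054, 0.0596]
tool_rot: [[0.996, -0.094, -0.0], [-0.094, -0.996, 0.0], [-0.0, -0.0, -1.0]]
ft_force: [0.3, -0.2, 1.6]
grip_width: 0.0483
gripper_force: 25.5
```

{"api": "jog_arm", "payload": {
  "hand": [0.046,0.046,0.046,0.046,0.046],
  "travel": [
    [0,0,-0.0007],
    [0,0,-0.0007],
    [0,0,0],
    [0,0,0],
    [0,0,0]
  ],
  "yaw": [0,0,0,0,0]
}}

```text
time_s: 26.28
position: [0.4912, -0.1054, 0.0582]
tool_rot: [[0.996, -0.094, -0.0], [-0.094, -0.996, 0.0], [-0.0, 0.0, -1.0]]
ft_force: [-0.2, -0.1, 0.3]
grip_width: 0.0483
gripper_force: 25.0
```

{"api": "jog_arm", "payload": {
  "hand": [0.046,0.046,0.046,0.046,0.046],
  "travel": [
    [0,0,-0.0005],
    [0,0,-0.0005],
    [0,0,0],
    [0,0,0],
    [0,0,0]
  ],
  "yaw": [0,0,0,0,0]
}}

```text
time_s: 26.9
position: [0.4913, -0.1055, 0.0577]
tool_rot: [[0.996, -0.094, 0.0], [-0.094, -0.996, -0.0], [0.001, 0.0, -1.0]]
ft_force: [-2.3, 0.3, 6.5]
grip_width: 0.0485
gripper_force: 25.9
```

Contact at 6.5 N. Now I'll release slowly and rise.

{"api": "jog_arm", "payload": {
  "hand": [0.047,0.048,0.049,0.0495,0.05],
  "travel": [
    [0,0,0.0003],
    [0,0,0],
    [0,0,0],
    [0,0,0],
    [0,0,0]
  ],
  "yaw": [0,0,0,0,0]
}}

```text
time_s: 27.52
position: [0.4911, -0.1054, 0.0573]
tool_rot: [[0.996, -0.094, -0.0], [-0.094, -0.996, 0.0], [-0.0, -0.0, -1.0]]
ft_force: [-0.1, -0.1, 0.5]
grip_width: 0.0503
gripper_force: 0.1
```

{"api": "jog_arm", "payload": {
  "hand": [0.0505,0.051,0.052,0.054,0.056],
  "travel": [
    [0,0,0],
    [0,0,0],
    [0,0,0],
    [0,0,0],
    [0,0,0]
  ],
  "yaw": [0,0,0,0,0]
}}

```text
time_s: 28.15
position: [0.4912, -0.1054, 0.0575]
tool_rot: [[0.996, -0.094, 0.0], [-0.094, -0.996, 0.0], [0.0, -0.0, -1.0]]
ft_force: [-0.0, -0.4, 0.3]
grip_width: 0.0558
gripper_force: 0.0
```

{"api": "jog_arm", "payload": {
  "hand": [0.058,0.058,0.058,0.058,0.058],
  "travel": [
    [0,0,0],
    [0,0,0.01],
    [0,0,0.03],
    [0,0,0.04],
    [0,0,0.04]
  ],
  "yaw": [0,0,0,0,0]
}}

```text
time_s: 28.78
position: [0.491, -0.1053, 0.1794]
tool_rot: [[0.996, -0.094, 0.0], [-0.094, -0.996, -0.0], [0.0, 0.0, -1.0]]
ft_force: [0.4, -0.2, -0.6]
grip_width: 0.058
gripper_force: 0.0
```

{"api": "jog_arm", "payload": {
  "hand": [0.06,0.06,0.06,0.06,0.06],
  "travel": [
    [-0.03,-0.03,0.01],
    [-0.03,-0.04,0.01],
    [-0.03,-0.05,0],
    [-0.03,-0.05,0],
    [-0.02,-0.05,0]
  ],
  "yaw": [0.1,0.1,0.1,0.1,0.1]
}}

```text
time_s: 29.4
position: [0.3498, -0.3268, 0.1985]
tool_rot: [[0.918, 0.397, 0.001], [0.397, -0.918, -0.001], [0.0, 0.001, -1.0]]
ft_force: [-0.1, -0.1, 0.5]
grip_width: 0.06
gripper_force: 0.0
```

{"api": "jog_arm", "payload": {
  "hand": [0.06,0.06,0.05,0.05,0.05],
  "travel": [
    [-0.01,-0.05,0],
    [0,-0.05,0],
    [0,-0.04,0],
    [0,0,0],
    [0,0,0]
  ],
  "yaw": [0.1,0.1,0.1,0.1,0.067]
}}

```text
time_s: 30.02
position: [0.341, -0.4658, 0.1979]
tool_rot: [[0.641, 0.767, 0.0], [0.767, -0.641, 0.0], [0.0, 0.0, -1.0]]
ft_force: [-0.1, 0.7, -0.4]
grip_width: 0.05
gripper_force: 0.0
```

Run:
```python
from h import *
t=snap('top','t7.png'); s=snap('side','s7.png')
onpanel('top',t,(340,150,440,232)); onpanel('side',s,(292,140,358,188))
# knob: dark mask
for n,im,b in(('top',t,(445,190,475,225)),('side',s,(340,128,368,150))):
    g=cv2.cvtColor(im,cv2.COLOR_RGB2GRAY)[b[1]:b[3],b[0]:b[2]]; m=(g<62).astype(np.uint8)
    c=max(cv2.findContours(m,0,1)[0],key=cv2.contourArea); print(n,cv2.contourArea(c),np.array(cv2.boundingRect(c))+[b[0],b[1],0,0],cv2.minAreaRect(c+np.array(b[:2])))
for z in(.071,.097):
  for x in (52,54,56): pass
A=cv2.resize(t[130:250,330:480],None,fx=2.66,fy=2.66,interpolation=2)[:319];B=cv2.resize(t[190:230,442:482],None,fx=10,fy=10,interpolation=2)[:319]
cv2.imwrite('pics/c7.png',np.hstack([A[:319],B[:319]])[:,:800,::-1])
print('skirt proj of 499,-320,71',proj('top',(.499,-.320,.071)),proj('side',(.499,-.320,.097)))
```

```text
top c [ 51.1 -45.2] size [104.4  50.5] ang 0.1 xrange -1.1 103.3 y -70.5 -20.0
top c [51.7 44.6] size [105.   50.2] ang 0.2 xrange -0.8 104.2 y 19.4 69.6
side c [34.2  1.8] size [137.8 142.4] ang 0.6 xrange -35.0 103.6 y -69.1 73.1
side c [215.7   8.3] size [125.6  43.1] ang 89.3 xrange 193.8 237.1 y -54.2 71.4
top 130.5 [454 206  18  14] ((461.50006103515625, 213.50003051757812), (15.55634880065918, 12.727920532226562), 45.0)
side 38.5 [350 135   7   9] ((353.0, 139.0), (8.0, 6.0), 90.0)
skirt proj of 499,-320,71 (np.float64(460.65815147640365), np.float64(212.2848993249869)) (np.float64(353.35408131419376), np.float64(134.54487235391252))
```

View pics/c7.png

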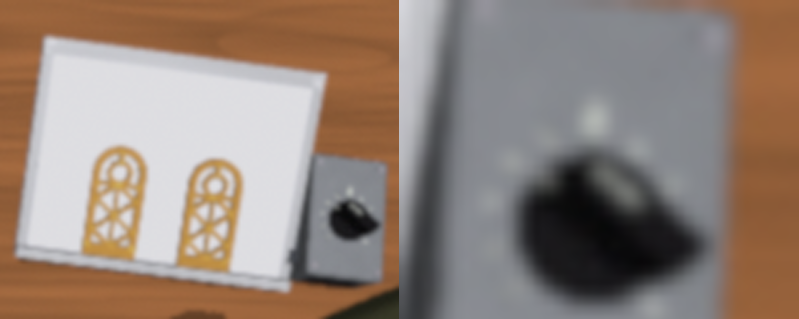

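The picture shows both plates straight with their feet on the ledge (centres x 51, y ±45 mm, angle about 0.1–0.2°). In the right half, the knob's scale marks surround it and the pointer line runs from (598,160) to (632,197). I'll compute the axis from the marks.

Run:
```python
from h import *
f=lambda x,y:((x-399)/10+442-.45,y/10+190-.45)
M=np.array([onz('top',*f(*p),.065)[:2]*1000 for p in((594,110),(545,140),(512,160),(483,202),(493,248),(640,140),(678,183),(652,305))])
print(M.round(1))
A=np.c_[2*M[1:],np.ones(len(M)-1)]; c=np.linalg.lstsq(A,(M[1:]**2).sum(1),rcond=None)[0]; print('circle',c[:2],np.sqrt(c[2]+c[:2]@c[:2]))
C=c[:2]; d=M-C; print('angles rel board x',(np.degrees(np.arctan2(d[:,1],d[:,0]))+5.4).round(1),np.hypot(*d.T).round(1))
p,q=[onz('top',*f(*x),.097)[:2]*1000 for x in((598,160),(634,199))]; print('ptr',p,q,np.degrees(np.arctan2(*(p-q)[::-1])))
p,q=[onz('top',*f(*x),.097)[:2]*1000 for x in((608,150),(705,240))]; print('edge',p,q,np.degrees(np.arctan2(*(p-q)[::-1])))
H=[onz('top',*f(*x),.065)[:2]*1000 for x in((465,5),(733,25),(722,300))]; print('housing',np.round(H,1))
# bar height check by two views: pointer end / top of bar in side dark mask
s=cv2.imread('pics/s7.png',0)[128:150,340:370]; print(s)
```

```text
[[ 529.6 -325. ]
 [ 521.6 -312.3]
 [ 516.4 -303.8]
 [ 505.6 -296.1]
 [ 494.2 -298.1]
 [ 522.4 -336.2]
 [ 511.9 -345.2]
 [ 481.2 -337.1]]
circle [ 500.55764661 -322.27069672] 25.050012286800058
angles rel board x [   0.    30.7   54.9   84.5  110.1  -27.2  -58.4 -137.2] [29.2 23.3 24.3 26.7 25.  25.9 25.6 24.4]
ptr [ 510.62795566 -311.58215681] [ 501.45820166 -319.82530179] 41.95393863951248
edge [ 513.12714885 -314.12709922] [ 492.08595551 -336.48303234] 46.73527634595838
housing [[ 555.2 -293.7]
 [ 552.3 -361.3]
 [ 483.  -354.7]]
[[114 116 115 119 119 121 123 121 121 121 120 118 116 115 117 114 118 118
  115 115 111 113 112 113 114 115 116 117 119 117]
 [114 116 116 119 121 120 120 122 122 121 121 118 115 116 117 118 117 115
  115 113 113 109 111 112 117 115 116 118 118 118]
 [114 118 117 118 121 121 121 122 123 121 121 118 113 117 119 118 117 115
  114 112 110 111 113 116 115 118 116 117 116 121]
 [117 118 119 121 122 121 123 122 124 119 117 115 117 116 117 117 116 113
  111 111 112 113 113 114 115 117 114 118 120 118]
 [118 120 121 121 122 122 124 124 121 119 118 117 114 114 110 1
[... 1487 characters left out ...]
 96  89  92 101 114 126
  136 143 141 143 141 142 140 140 133 119 107 107]
 [162 149 139 138 140 140 142 142 144 141 136 130 127 123 123 133 140 142
  142 141 143 145 143 143 142 138 124 106  96 104]
 [189 168 152 138 131 129 130 135 138 140 139 139 141 140 143 145 147 146
  145 144 145 143 143 142 139 130 110  89  84 100]
 [218 200 181 159 138 126 121 120 121 125 130 132 137 140 139 143 144 144
  142 145 143 142 141 141 136 117  93  75  81  99]
 [232 224 216 194 170 151 130 120 116 112 114 118 122 123 126 131 132 137
  138 141 140 139 142 140 126 103  80  67  78  98]
 [238 235 231 223 208 189 167 148 129 115 111 109 110 108 111 115 119 121
  124 127 130 132 133 128 110  87  70  64  73  96]]
```

{"api": "jog_arm", "payload": {
  "hand": [0.045,0.04,0.036,0.034,0.034],
  "travel": [
    [0.032,0.0288,0],
    [0.032,0.0288,0],
    [0.032,0.0288,0],
    [0.032,0.0288,-0.01],
    [0.0315,0.0286,-0.02]
  ],
  "yaw": [-0.017,-0.017,-0.017,-0.017,-0.017],
  "grip_force": 25
}}

```text
time_s: 30.75
position: [0.502, -0.3207, 0.1685]
tool_rot: [[0.707, 0.707, 0.002], [0.707, -0.707, -0.002], [0.0, 0.003, -1.0]]
ft_force: [-0.3, -0.6, -0.5]
grip_width: 0.0336
gripper_force: 0.0
```

{"api": "jog_arm", "payload": {
  "hand": [0.034,0.034,0.034,0.034,0.034],
  "travel": [
    [0,0,-0.02],
    [0,0,-0.02],
    [0,0,0],
    [0,0,0],
    [0,0,0]
  ],
  "yaw": [0,0,0,0,0]
}}

```text
time_s: 31.38
position: [0.5009, -0.322, 0.1286]
tool_rot: [[0.706, 0.708, 0.001], [0.708, -0.706, -0.001], [0.0, 0.002, -1.0]]
ft_force: [-0.2, -0.4, -0.4]
grip_width: 0.0339
gripper_force: 0.0
```

{"api": "jog_arm", "payload": {
  "hand": [0.034,0.034,0.034,0.034,0.034],
  "travel": [
    [0,0,-0.012],
    [0,0,-0.012],
    [0,0,-0.008],
    [0,0,-0.004],
    [0,0,0]
  ],
  "yaw": [0,0,0,0,0]
}}

```text
time_s: 32.0
position: [0.5007, -0.3216, 0.0912]
tool_rot: [[0.705, 0.709, -0.0], [0.709, -0.705, 0.0], [-0.0, -0.0, -1.0]]
ft_force: [0.2, 0.3, -0.3]
grip_width: 0.0341
gripper_force: 0.0
```

{"api": "jog_arm", "payload": {
  "hand": [0.028,0.022,0.017,0.013,0.009],
  "travel": [
    [0,0,0],
    [0,0,0],
    [0,0,0],
    [0,0,0],
    [0,0,0]
  ],
  "yaw": [0,0,0,0,0]
}}

```text
time_s: 32.62
position: [0.5002, -0.321, 0.0917]
tool_rot: [[0.705, 0.709, -0.001], [0.709, -0.705, 0.001], [0.0, -0.002, -1.0]]
ft_force: [-2.7, 2.7, 4.1]
grip_width: 0.0111
gripper_force: 27.8
```

{"api": "jog_arm", "payload": {
  "hand": [0.009,0.009,0.009,0.009,0.009],
  "travel": [
    [0,0,0],
    [0,0,0],
    [0,0,0],
    [0,0,0],
    [0,0,0]
  ],
  "yaw": [0,0,0,0,0]
}}

```text
time_s: 33.25
position: [0.5002, -0.321, 0.0917]
tool_rot: [[0.705, 0.709, -0.001], [0.709, -0.705, 0.001], [0.0, -0.002, -1.0]]
ft_force: [-3.9, 2.8, 3.4]
grip_width: 0.0112
gripper_force: 27.8
```

{"api": "jog_arm", "payload": {
  "hand": [0.009,0.009,0.009,0.009,0.009],
  "travel": [
    [-0.0005,0.0005,0],
    [0,0,0],
    [0,0,0],
    [0,0,0],
    [0,0,0]
  ],
  "yaw": [-0.04,-0.08,-0.09,-0.09,-0.09]
}}

```text
time_s: 33.88
position: [0.5002, -0.321, 0.0917]
tool_rot: [[0.923, 0.385, 0.0], [0.385, -0.923, 0.0], [0.0, -0.0, -1.0]]
ft_force: [-1.1, 1.6, 1.2]
grip_width: 0.0113
gripper_force: 27.5
```

{"api": "jog_arm", "payload": {
  "hand": [0.009,0.009,0.009,0.009,0.009],
  "travel": [
    [0,0,0],
    [0,0,0],
    [0,0,0],
    [0,0,0],
    [0,0,0]
  ],
  "yaw": [-0.09,-0.09,-0.09,-0.09,-0.09]
}}

```text
time_s: 34.5
position: [0.5002, -0.3211, 0.0917]
tool_rot: [[0.998, -0.055, 0.0], [-0.055, -0.998, -0.0], [0.0, 0.0, -1.0]]
ft_force: [-0.7, 0.3, 2.3]
grip_width: 0.0115
gripper_force: 27.5
```

{"api": "jog_arm", "payload": {
  "hand": [0.009,0.009,0.009,0.009,0.009],
  "travel": [
    [0,0,0],
    [0,0,0],
    [0,0,0],
    [0,0,0],
    [0,0,0]
  ],
  "yaw": [-0.043,0,0,0,0]
}}

```text
time_s: 35.12
position: [0.5003, -0.3211, 0.0917]
tool_rot: [[0.996, -0.095, 0.0], [-0.095, -0.996, -0.0], [0.0, 0.0, -1.0]]
ft_force: [-0.8, 1.3, 4.0]
grip_width: 0.0114
gripper_force: 27.8
```

{"api": "jog_arm", "payload": {
  "hand": [0.014,0.02,0.026,0.032,0.034],
  "travel": [
    [0,0,0],
    [0,0,0],
    [0,0,0],
    [0,0,0],
    [0,0,0]
  ],
  "yaw": [0,0,0,0,0]
}}

```text
time_s: 35.75
position: [0.5002, -0.3211, 0.0915]
tool_rot: [[0.995, -0.095, -0.0], [-0.095, -0.995, -0.0], [-0.0, 0.0, -1.0]]
ft_force: [-0.0, -0.5, 0.2]
grip_width: 0.0341
gripper_force: 0.0
```

{"api": "jog_arm", "payload": {
  "hand": [0.034,0.034,0.034,0.034,0.034],
  "travel": [
    [0,0,0.01],
    [0,0,0.03],
    [0,0,0.04],
    [0,0,0.03],
    [-0.03,-0.03,0]
  ],
  "yaw": [0,0,0,0,0]
}}

```text
time_s: 36.38
position: [0.4717, -0.3508, 0.205]
tool_rot: [[0.996, -0.091, 0.004], [-0.091, -0.996, -0.004], [0.005, 0.004, -1.0]]
ft_force: [-1.3, -1.3, -0.4]
grip_width: 0.0341
gripper_force: 0.0
```

{"api": "jog_arm", "payload": {
  "hand": [0.034,0.034,0.034,0.034,0.034],
  "travel": [
    [-0.04,-0.03,0],
    [-0.04,-0.03,0],
    [-0.04,-0.03,0],
    [-0.02,-0.03,0],
    [0,0,0]
  ],
  "yaw": [0,0,0,0,0]
}}

```text
time_s: 37.0
position: [0.3288, -0.4728, 0.202]
tool_rot: [[0.995, -0.098, 0.0], [-0.098, -0.995, -0.001], [0.0, 0.001, -1.0]]
ft_force: [0.7, 0.5, -0.2]
grip_width: 0.0337
gripper_force: 0.0
```

Run:
```python
from h import *
t=snap('top','t8.png'); s=snap('side','s8.png')
onpanel('top',t,(340,150,440,232))
for p in plates('top',t,.005,(150,120,320,300)): print(p)
d=cv2.cvtColor(t,cv2.COLOR_RGB2GRAY)[196:224,448:478]; print(d)
for r in (4,8,12,16): print(r,np.round(proj('top',np.array([.5003,-.3215,.097])+r/1000*np.array([np.cos(a),np.sin(a),0])),1))
```

```text
top c [ 51.1 -45.2] size [104.4  50.5] ang 0.1 xrange -1.1 103.3 y -70.5 -20.0
top c [51.7 44.7] size [ 50.4 105.1] ang 89.8 xrange -0.8 104.2 y 19.6 69.9
(array([454.7, 334.5]), array([107.5,  54. ]), 26.8, 2.5, array([195.7, 227.9]))
[[127 136 137 137 138 137 137 138 137 138 138 137 137 136 136 136 136 135
  135 135 134 135 134 135 136 134 128 120 116 116]
 [127 137 137 138 137 138 139 139 139 138 137 138 137 137 137 136 135 135
  135 135 135 135 135 135 136 134 127 120 117 117]
 [129 137 138 138 139 140 140 140 139 138 138 138 138 139 138 137 137 136
  135 135 135 136 136 136 136 134 127 121 117 116]
 [130 138 139 139 139 140 141 140 139 138 138 138 142 145 144 139 137 136
  137 136 136 138 137 137 137 134 127 118 114 114]
 [130 138 139 139 139 140 141 139 139 137 137 139 149 160 156 143 138 137
  137 137 138 138 138 137 137 136 126 116 112 111]
 [130 138 139 139 139 140 139 139 137 136 137 142 160 175 167 146 139 138
  137 138 138 138 138 138 137 135 126 115 110 111]
 [130 137 139 139 140 140 140 141 140 137 136 143 162 177 165 146 138 137
  136 137 138 138 137 137 137 135 126 11
[... 2000 characters left out ...]
1 109 108]
 [139 140 139 139 140 142 141 133 119 100  79  57  47  45  45  52  68  89
  113 128 135 136 134 135 133 125 115 109 109 109]
 [139 140 139 139 138 139 139 138 135 128 114 101  95  93  95  98 108 124
  144 152 146 138 136 135 132 125 114 110 109 109]
 [140 141 140 139 139 138 139 139 138 137 133 129 128 129 129 130 132 137
  148 153 147 140 136 135 133 126 116 112 110 111]
 [140 140 140 140 140 139 138 138 138 137 137 136 137 137 137 137 137 138
  141 143 140 138 137 137 134 127 118 113 113 114]
 [140 141 140 140 139 138 139 138 137 137 136 137 137 137 137 137 137 138
  138 138 138 138 137 137 135 127 119 116 115 115]]
4 [465.8 208.3]
8 [465.9 206.7]
12 [466. 205.]
16 [466.  203.4]
```

```bash
python3 -c "
from rig import env
print(env.close_job())"
```

```text
the job is handed in; nothing more can be done
None
```

The job is handed in at 37 s: the last camera check has both pierced plates lying straight on the window with their feet against the ledge, the knob pointer in line with the long middle mark, and the blank where it was.

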